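# Lock the gas valve, then unscrew an outlet cap of unknown thread hand

### The arm

A 6-joint arm with a two-finger parallel gripper is mounted at the origin on the work surface; the furniture and walls round the work are solid. World frame = base frame: x ahead of the robot, y to its left, z up, the work surface at z = 0. Lengths are in m, angles in rad, forces in N, time in s.
With the tool pointing down it reaches from about 0.3 to 0.75 m from the base axis. Payload 8.5 kg.
Tool frame: the origin (TCP) lies at the very end of the fingers, on their centre line; the grasp point (between the pads) lies r.hold_point_z behind it (r.hold_point_z is the distance from the TCP to the grasp point, in m); z points along the fingers, y is the line along which they close (so a half turn about z gives the same grasp; the last joint's range is limited). The gripper opens to 88 mm and grips with 3 to 60 N. Pads are 18 mm wide; open, the fingers measure 123 mm over their backs; the gripper's body (75 mm by 187 mm) begins 45 mm behind the grasp point.
Start: joints at [-1.429, 0.381, 1.297, -0, 1.464, -0.215], TCP at [0.192, -0.515, 0.239] pointing down, gripper open.
Joint ranges: [-3.11, 3.11], [-0.89, 2.33], [0.22, 2.48], [-1.42, 4.56], [0.17, 2.85], [-2.88, 2.88]. Speed limits (rad/s): [2.39, 2.39, 3.14, 3.14, 3.14, 3.14].

### API

Orientations are given as a 3x3 rotation matrix whose columns are the frame's x, y, z axes.
In Python, from workcell import r, fingers, imaging, workorder gives the robot as it stands. Calls block until the motion is done:
- r.move_ptp(position, orientation): joint-space move of the TCP to a pose.
- r.movel(position, rot=None, vel=0.15, stop_force=None): straight line of the TCP; rot=None keeps the orientation; vel is the mean speed in m/s. With stop_force (N) it stops when the force on the tool has changed by that much, and returns True; else False.
- r.goto_joints(angles): joint-space move.
- fingers.gripper_to(opening, f_grip=None): opening from 0.0 (shut) to 1.0 (fully open); f_grip is the grip in N (None keeps the last); returns when the fingers have stopped.
- r.wait(seconds).
- r.inverse_kinematics(position, orientation): joint angles nearest the present ones, or None.
- imaging.read_camera(name): name is "scene" or "side" or "wrist"; returns the picture (400x640x3 uint8, red, green, blue); there is no depth.
- imaging.calibration(name): a dict with "fx", "fy", "cx", "cy" (pixels), "k1" (the pictures are not rectified: a ray, as slopes to the right and down, at radius r is drawn at 1 + k1 r^2 times it, then the intrinsics apply), "eye" and "rotation" of the camera in the world. Camera axes: x right, y up, looking along -z (the intrinsics and any distortion apply to the point x, -y, -z); pixel columns grow to the right and rows downward; lengths in m; the calibration is good to about 2 mm. A picture is of the moment at which its call begins: read the wrist's pose just before it. calibration takes no time and is no camera call; for the wrist camera it gives the pose at the moment of the call.
A pose or a line that the arm cannot do raises r.PlanningError and nothing moves.
- workorder.finish_job(): hands the job in; it is judged then, once.
Readings, each from a call of its own:
- r.read_time_s(): time.
- r.read_q(): joint angles.
- r.read_joint_vel(): joint speeds.
- r.read_joint_torque(): joint torques, N m.
- r.read_tool_pos(): TCP position.
- r.read_orientation(): TCP orientation.
- r.read_contact_force(): force on the tool from outside, world axes, zero at the start.
- r.read_ft_torque(): the same for the moment, N m.
- r.read_finger_gap(): opening from 0.0 (shut) to 1.0 (fully open).
- r.read_grasp_force(): force on a finger pad.
Only numpy, scipy, OpenCV 4.12 (cv2) and the standard library are available. Lean on these libraries where they do the work, as an engineer would, in place of code of your own. Each camera call takes 0.05 s, during which the arm holds its last target. There are 200 camera calls.

### The job

Make the gas manifold safe and open one outlet: first take the sprung clip from the board of the wooden caddy and clip it over the shut-off lever and the lug beside it, so that it pinches the two together and the valve stays shut, and let go of it. Then unscrew the red cap: nothing shows whether its outlet has a right-hand or a left-hand thread, so try it both ways, turn it the way that yields until it comes free, lift it straight up and finish still holding it upright in the gripper, about 10 cm above its outlet; do not let go. Leave the grey cap shut, the valve closed and the cup of tea standing.

Things in the scene. Friction and masses are not known exactly. Their poses are not given: they have to be found in the camera images.
- clip: Sprung hinged clip like a large clothes peg, 80 g, 20 mm wide (its x), 85 mm tall: orange tails up, black rubber jaws down. Origin on its pivot pin; z up, y across the jaws. Parked upright astride the caddy's board. Jaws reach 13 to 34 mm below the origin; a bar 10 mm below the origin stops on the clipped edge. The frame is one half's: it leans 0.2 rad about x when squeezed.
- clip_tails (a point): Point between the clip's tails, 40 mm above its origin, where to squeeze (along y). Tails: 5 mm thick, 2 to 51 mm above the origin; parked they lean out 0.2 rad, 50 mm over the outsides at the top; squeezed to the stop (6 to 12 N; grip with about 25 N) they stand parallel, about 30 mm over the outsides.
- clip_jaw (a joint): Opening of the clip, rad: about 0 on a 10 mm edge (parked or clipped; it pinches with about 10 N), 0.4 squeezed to its stop (jaws 15 mm apart near the bar, 24 mm at the tips), -0.2 with empty jaws let go.
- caddy: Fixed wooden tool caddy, 220 x 110 mm (x, y), walls 42 mm high, origin under its centre. Its upright board runs along x through the middle: 10 mm thick, 150 mm long on top, top edge 95 mm above the bench; the clip is parked within 40 mm of its middle. A gas lighter lies in its right half.
- manifold: Fixed gas manifold: grey base plate 185 x 275 mm, brass bar along its y with two upright capped outlets, a gauge in front between them (top 56 mm above the bench), a ball valve at the right end (y = -100 mm). Origin on the bench under port_1; +x away from the robot. Without caps and clip nothing on it is higher than 85 mm.
- lever_top (a point): Blade of the valve's shut-off lever, steel on edge: 5 mm thick, 22 mm high, 118 mm long, top edge 70 mm above the bench, with a yellow sleeve near the valve. Shut, it points from the valve towards the robot (manifold -x). This point: its top edge, 85 mm from the stem.
- lever (a joint): Shut-off lever, rad: 0 shut (at right angles to the bar, against the lug); grows as it swings right (manifold -y), 1.57 fully open. Stiff: 0.15 N m.
- lock_lug: Fixed grey steel plate standing right against the lever's left side (+y), 5 mm thick, 50 mm long (x), top edge level with the lever's. Lever and lug together are 10 mm thick. Origin on the bench under the valve stem.
- lock (a point): Where the clip goes: on the top edge between lever and lug at the middle of the lug, 70 mm above the bench; x along the lever away from the robot, y across it. The clip's origin is 10 mm above this point when fully home. Both sides are free for 50 mm below it.
- cap_red: Red round screw cap, 42 mm in diameter, 48 mm high, about 70 g; origin at the centre of its lower rim, z up. The upper 22 mm are the knurled solid grip. Screwed home on one of the two outlets (either one), rim on the seat 60 mm above the bench.
- port_1 (a point): Centre of the first outlet's seat, 60 mm above the bench, 100 mm left of the lever. One outlet has a right-hand thread (loosens anticlockwise seen from above), the other a left-hand one (clockwise), in either order. A cap turned the loosening way goes easily, rises 24 mm a turn (3.8 mm a rad) and is free after about 1.8 rad; the other way it comes up hard within 0.2 rad and does not budge.
- port_2 (a point): Centre of the second outlet's seat, 60 mm above the bench, 100 mm further left (manifold +y). The spigots rise 24 mm above the seats inside the caps.
- cap_grey: Grey screw cap of the same size and shape on the other outlet; it stays shut.
- tea_cup: Clear cup of tea, 95 mm in diameter, 132 mm high, standing at the back left; origin at the centre of its underside, z up.

How it is judged:
On the way, in this order (a step that is already met when the one before it is completed fails the run):
1. the clip sits over lever and lug and is let go, the red cap still shut (x of clip in the frame of lock between -0.022 and 0.022 m and y of clip in the frame of lock between -0.012 and 0.012 m and z of clip in the frame of lock between 0 and 0.022 m and angle between clip's own z axis and vertical below 0.35 rad and contact force between clip and lever above 1 N and contact force between clip and lock_lug above 1 N and value of joint lever below 0.12 rad and contact force between clip and the fingers below 0.1 N and height (world z) of cap_red below 0.063 m), for 0.3 s.
2. the red cap is lifted clear of its outlet while the clip locks the lever (x of clip in the frame of lock between -0.022 and 0.022 m and y of clip in the frame of lock between -0.012 and 0.012 m and z of clip in the frame of lock between 0 and 0.022 m and angle between clip's own z axis and vertical below 0.35 rad and contact force between clip and lever above 1 N and contact force between clip and lock_lug above 1 N and value of joint lever below 0.12 rad and contact force between clip and the fingers below 0.1 N and height (world z) of cap_red above 0.1 m), for 0.1 s.
At the end, for the whole second after the job is handed in: Clip let go, astride lever and lug (within 22 mm of the lug's middle, at most 12 mm short of home), pressing on both; lever shut; red cap held still and upright (0.3 rad) by the fingers, rim 70 mm or more above the seat, within 70 mm sideways of an outlet; grey cap unmoved (6 mm), tea standing (x of clip in the frame of lock between -0.022 and 0.022 m and y of clip in the frame of lock between -0.012 and 0.012 m and z of clip in the frame of lock between 0 and 0.022 m and angle between clip's own z axis and vertical below 0.35 rad and contact force between clip and lever above 1 N and contact force between clip and lock_lug above 1 N and value of joint lever below 0.12 rad and contact force between clip and the fingers below 0.1 N and height (world z) of cap_red above 0.13 m and (horizontal distance between cap_red and port_1 below 0.07 m or horizontal distance between cap_red and port_2 below 0.07 m) and angle between each of cap_red, tea_cup's own z axis and vertical below 0.3 rad and contact force between cap_red and the fingers above 1 N and contact force between cap_red and manifold below 0.1 N and linear speed of cap_red below 0.03 m/s and distance of cap_grey from where it was at the start of the episode below 0.006 m); the arm keeps its last pose, push and grip.
It fails at once if the shut-off lever is opened (value of joint lever above 0.25 rad).
It fails at once if the grey cap is disturbed (distance of cap_grey from where it was at the start of the episode above 0.008 m).
It fails at once if the cup of tea is knocked over (angle between tea_cup's own z axis and vertical above 0.5 rad).
It also fails if it takes over 61 s, if anything falls off the work surface, if the arm or the gripper's body presses on something with over 40 N, if the wrist force passes 120 N, or if a joint passes its speed limit or range.

## Working session

There is one attempt and no reset: what is moved stays moved. The work goes in short steps, each a Python script; the robot and the scene stay as the last script left them, time stands still between calls to the robot, and variables do not carry over. Pictures are saved under pics/ and viewed, at most 10 in all, crops included, and the job is handed in when it is done.

```bash
mkdir -p pics; ls; python3 - <<'E'
from workcell import r,fingers,imaging,workorder
import cv2,numpy as np
for n in ["scene","side","wrist"]:
    c=imaging.calibration(n);print(n,{k:np.round(v,3).tolist() for k,v in c.items()})
a=[imaging.read_camera(n) for n in ["scene","side","wrist"]]
for n,i in zip("scene side wrist".split(),a): cv2.imwrite(f"pics/{n}0.png",i[:,:,::-1])
print(r.hold_point_z,r.read_time_s(),r.read_orientation().round(3).tolist())
E
```

```text
pics
scene {'fx': 432.119, 'fy': 432.119, 'cx': 319.343, 'cy': 198.76, 'k1': -0.111, 'eye': [-0.004, 0.534, 0.54], 'rotation': [[-0.656, 0.385, -0.649], [-0.754, -0.311, 0.578], [0.021, 0.869, 0.494]]}
side {'fx': 452.519, 'fy': 452.519, 'cx': 318.282, 'cy': 203.631, 'k1': -0.006, 'eye': [-0.2, 0.234, 0.826], 'rotation': [[-0.263, 0.644, -0.718], [-0.965, -0.189, 0.184], [-0.017, 0.741, 0.671]]}
wrist {'fx': 290.593, 'fy': 290.593, 'cx': 315.431, 'cy': 198.56, 'k1': -0.046, 'eye': [0.254, -0.492, 0.384], 'rotation': [[0.348, 0.906, 0.241], [-0.937, 0.337, 0.087], [-0.002, -0.256, 0.967]]}
0.0187 0.15 [[0.937, 0.349, -0.0], [0.349, -0.937, 0.001], [0.0, -0.001, -1.0]]
```

View pics/scene0.png

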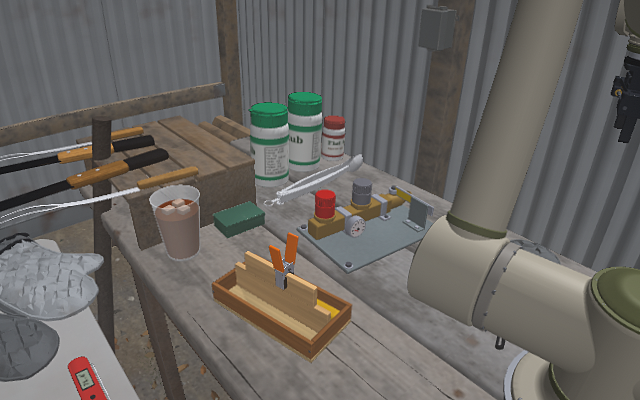

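View pics/side0.png

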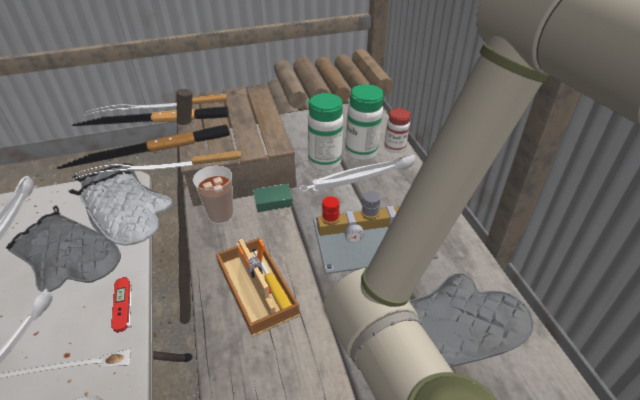

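View pics/wrist0.png

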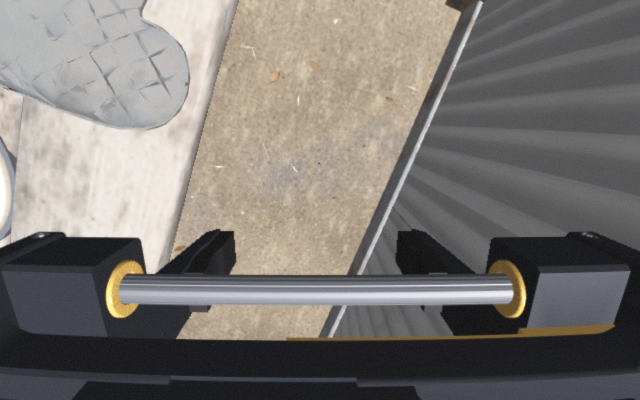

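The scene view shows the red cap at about (325,205) on the left outlet (port_2) and the grey cap at (362,190). The lever and lug are near (425,215). The clip is at (286,262) on the board, which runs from (246,255) to (316,303). The cup is at (176,222). The wrist view shows only the floor and the bench edge.

```bash
cat > h.py <<'E'
from workcell import r,fingers,imaging,workorder
import cv2,numpy as np
def ray(c,u,v):
    K=np.array([[c["fx"],0,c["cx"]],[0,c["fy"],c["cy"]],[0,0,1.]])
    x,y=cv2.undistortPoints(np.array([[[u,v]]],float),K,np.array([c["k1"],0,0,0.]))[0,0]
    return np.array(c["eye"]),np.array(c["rotation"])@np.array([x,-y,-1])
def plane(c,u,v,z):
    e,d=ray(c,u,v); return e+d*(z-e[2])/d[2]
def tri(a,b):
    A=np.zeros((3,3));B=np.zeros(3)
    for e,d in (a,b):
        d=d/np.linalg.norm(d);P=np.eye(3)-np.outer(d,d);A+=P;B+=P@e
    return np.linalg.solve(A,B)
def rot(yaw):
    c,s=np.cos(yaw),np.sin(yaw); return np.array([[c,s,0],[s,-c,0],[0,0,-1.]])
def proj(c,p):
    q=np.array(c["rotation"]).T@(np.array(p)-c["eye"]);x,y=q[0]/-q[2],-q[1]/-q[2];k=1+c["k1"]*(x*x+y*y)
    return np.array([c["fx"]*x*k+c["cx"],c["fy"]*y*k+c["cy"]])
def shot(n,f):
    c=imaging.calibration(n);i=imaging.read_camera(n);cv2.imwrite("pics/"+f,i[:,:,::-1]);return c,i
E
python3 - <<'E'
from h import *
c=imaging.calibration("scene");s=imaging.calibration("side")
for n,u,v,z in [("red top",325,195,.108),("grey top",362,183,.108),("lever end",422,228,.06),("boardL",247,254,.095),("boardR",317,303,.095),("clip pivot",286,266,.105),("plate cornerL",348,266,0.005),("plate left",299,234,.005),("cup",182,256,0)]:
    print(n,plane(c,u,v,z).round(3))
for n,u,v,z in [("red top",331,202,.108),("grey top",371,197,.108),("cup",218,220,0),("plate",329,268,.005)]:
    print('side',n,plane(s,u,v,z).round(3))
E
```

```text
red top [0.567 0.01  0.108]
grey top [ 0.556 -0.088  0.108]
lever end [ 0.403 -0.111  0.06 ]
boardL [0.513 0.234 0.095]
boardR [0.348 0.22  0.095]
clip pivot [0.436 0.21  0.105]
plate cornerL [0.459 0.041 0.005]
plate left [0.608 0.046 0.005]
cup [0.702 0.278 0.   ]
side red top [0.565 0.007 0.108]
side grey top [ 0.555 -0.09   0.108]
side cup [ 0.696  0.278 -0.   ]
side plate [0.455 0.044 0.005]
```

```bash
python3 - <<'E'
from h import *
t=r.read_time_s()
r.move_ptp([.47,-.15,.28],rot(-.11)); 
c,i=shot("wrist","w1.png"); print(c["eye"],proj(c,[.556,-.088,.108]),proj(c,[.545,-.186,.07]))
np.savez("c1.npz",**c)
r.move_ptp([.42,.22,.28],rot(.085)); 
c,i=shot("wrist","w2.png"); np.savez("c2.npz",**c)
print(r.read_time_s()-t,r.read_q().round(2))
E
```

```text
[ 0.53562543 -0.15799625  0.42599495] [247.59407228 109.52404523] [338.47984425 110.63845801]
3.1750000000000003 [ 0.23  0.22  1.42 -0.    1.51  1.72]
```

View pics/w1.png

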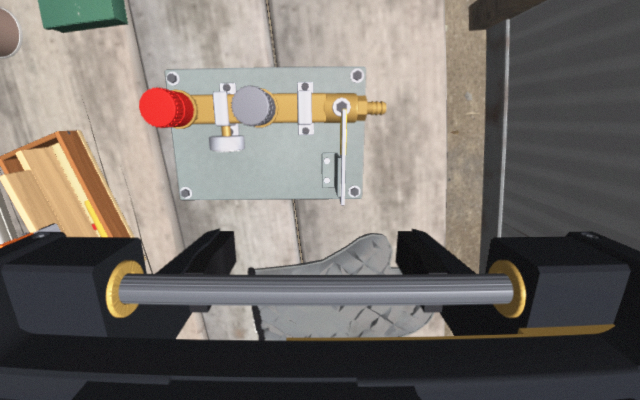

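View pics/w2.png

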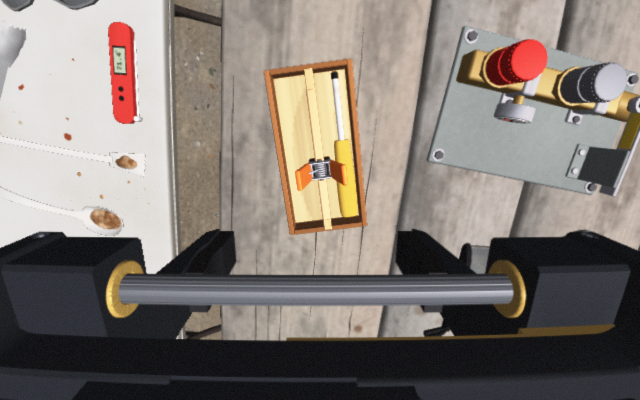

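w1 shows the red cap at (163,107), grey at (254,105), stem hub at (342,106) and lever tip at (344,204), with the lug at about x=336, y 152–188. w2 shows the clip at (320,171) on a board running from (309,68) to (328,230). I'll enlarge both.

```bash
python3 - <<'E'
import cv2,numpy as np
a=cv2.imread("pics/w1.png")[92:212,305:381];b=cv2.imread("pics/w2.png")[120:240,280:366]
a=cv2.resize(a,None,fx=4.5,fy=4.5,interpolation=cv2.INTER_CUBIC);b=cv2.resize(b,None,fx=4.5,fy=4.5,interpolation=cv2.INTER_CUBIC)
cv2.imwrite("pics/crop1.png",np.hstack([a,b]));print(a.shape)
E
```

```text
(540, 342, 3)
```

View pics/crop1.png

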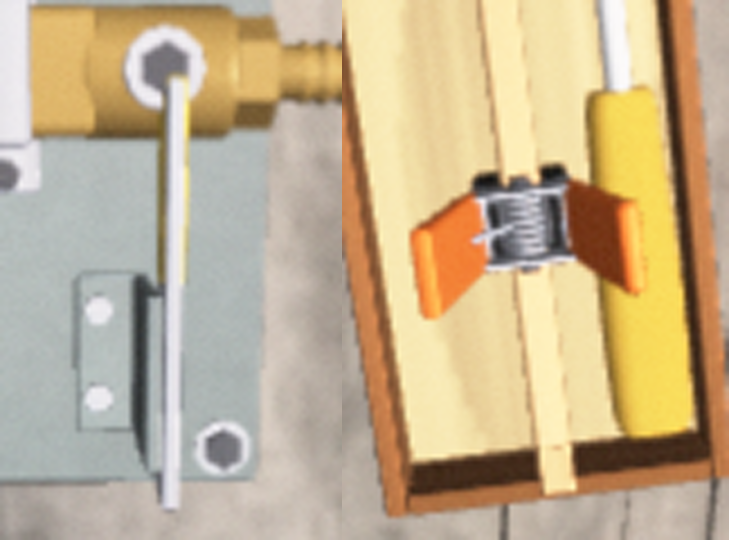

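The crop shows the tail tips at crop (427,272) and (633,247). The lever/lug joint line is at crop x≈163, with the lug spanning y 292–472.

```bash
python3 - <<'E'
from h import *
c1=dict(np.load("c1.npz"));c2=dict(np.load("c2.npz"))
f1=lambda x,y:(305+x/4.5-.4,92+y/4.5-.4); f2=lambda x,y:(280+(x-342)/4.5-.4,120+y/4.5-.4)
L=plane(c2,*f2(427,272),.155);R=plane(c2,*f2(633,247),.155);print("tails",L,R,(L+R)/2,np.linalg.norm(L-R))
for a in [(512,150),(560,490)]: print("board",plane(c2,*f2(*a),.095))
print("board top far",plane(c2,309,70,.095))
print("pivot",plane(c2,*f2(525,228),.105))
for n,a in [("lug far",(164,292)),("lug near",(162,472)),("mid",(163,382)),("tip",(171,505)),("lev far",(177,100))]: print(n,plane(c1,*f1(*a),.07))
print("hub",plane(c1,*f1(164,66),.065))
for n,c,f in (("w1",c1,"pics/w1.png"),("w2",c2,"pics/w2.png")):
    i=cv2.cvtColor(cv2.imread(f),cv2.COLOR_BGR2HSV)
    m=((i[...,0]<6)|(i[...,0]>174))&(i[...,1]>180)&(i[...,2]>120);m[240:]=0
    if n=="w2": m[:,:450]=0
    _,l,s,ce=cv2.connectedComponentsWithStats(m.astype(np.uint8));k=1+s[1:,4].argmax();print(n,s[k],ce[k])
print(plane(c1,158,108,.108),plane(c1,250,104.5,.108),plane(c2,521,61,.108),plane(c2,602,82,.108))
E
```

```text
tails [0.43137069 0.23650038 0.155     ] [0.44029037 0.19375143 0.155     ] [0.43583053 0.2151259  0.155     ] 0.043669589017875605
board [0.45216739 0.21991594 0.095     ]
board [0.36252424 0.19934662 0.095     ]
board top far [0.5391229  0.23620339 0.095     ]
pivot [0.43430618 0.2152303  0.105     ]
lug far [ 0.49089448 -0.18410921  0.07      ]
lug near [ 0.44065344 -0.17903205  0.07      ]
mid [ 0.466208  -0.1816076  0.07     ]
tip [ 0.43075466 -0.18070523  0.07      ]
lev far [ 0.54068191 -0.19206738  0.07      ]
hub [ 0.54980492 -0.18990023  0.065     ]
w1 [ 140   88   53   39 1661] [165.47983143 107.6833233 ]
w2 [511  40  35  41 591] [525.07445008  53.29103215]
[0.56931974 0.00721061 0.108     ] [ 0.56072946 -0.09135698  0.108     ] [0.56714795 0.01739902 0.108     ] [ 0.55762055 -0.0797898   0.108     ]
```

```bash
python3 - <<'E'
from h import *
t=r.read_time_s();Y=rot(.206);p=np.array([.435,.2154,.126])
fingers.gripper_to(.95,25)
r.move_ptp(p+[0,0,.08],Y)
print(r.movel(p,vel=.1,stop_force=8),r.read_tool_pos(),r.read_contact_force())
fingers.gripper_to(.2,25)
print(r.read_finger_gap(),r.read_grasp_force(),r.read_contact_force())
r.movel(p+[0,0,.10],vel=.1)
print(r.read_finger_gap(),r.read_grasp_force(),r.read_contact_force(),r.read_time_s())
shot("scene","s2.png")
P=np.array([.4658,-.1816,.20]);r.move_ptp(P,rot(-.10));print(r.read_tool_pos(),r.read_time_s())
c,i=shot("wrist","w3.png");np.savez("c3.npz",**c);s=cv2.imread("pics/s2.png")
cv2.imwrite("pics/v3.png",np.vstack([i[60:350,120:520,::-1],s[120:340,150:550]]))
E
```

```text
False [0.4354025  0.21554834 0.1267561 ] [-0.39810841  0.14005562  0.02418954]
0.32055303531622037 24.74189680069685 [-0.18788946 -4.11627405 21.3626497 ]
0.31910310684710325 24.999342150986195 [ 0.58100462 -0.47737521 -0.87007906] 6.9833
[ 0.46600471 -0.1807577   0.20007361] 8.5167
```

View pics/v3.png

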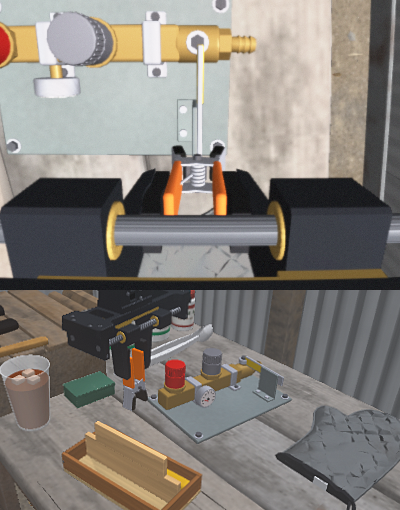

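w3 shows the clip held squeezed: tails at crop x≈173 and 218, pivot at (197,165), lever strip at x≈198–200. The scene view confirms that the board is empty.

```bash
python3 - <<'E'
from h import *
c=dict(np.load("c3.npz"));i=cv2.imread("pics/w3.png")
g=i.astype(int).min(2)
for v in (150,165,180,190,200,206):
    print(v,g[v,308:334].tolist(), plane(c,320,v,.07).round(4))
for v in (170,200): print(proj(c,[.466+ (0),-.1816,.07]))
E
```

```text
150 [193, 192, 193, 192, 192, 190, 189, 186, 150, 131, 217, 239, 241, 239, 197, 142, 197, 195, 196, 194, 195, 193, 192, 192, 189, 190] [ 0.5055 -0.1887  0.07  ]
165 [191, 192, 190, 180, 109, 73, 77, 88, 111, 139, 224, 237, 239, 235, 189, 187, 189, 188, 188, 186, 189, 189, 189, 187, 190, 190] [ 0.4913 -0.1874  0.07  ]
180 [195, 196, 197, 188, 132, 172, 191, 195, 198, 154, 224, 237, 237, 234, 185, 183, 186, 187, 188, 189, 191, 190, 188, 191, 186, 188] [ 0.4768 -0.186   0.07  ]
190 [198, 198, 196, 185, 135, 175, 189, 198, 198, 155, 224, 236, 239, 239, 187, 183, 185, 186, 188, 188, 186, 185, 186, 187, 189, 188] [ 0.4669 -0.185   0.07  ]
200 [191, 190, 194, 185, 136, 177, 192, 200, 197, 175, 228, 236, 238, 237, 179, 182, 182, 183, 189, 186, 187, 189, 186, 185, 185, 194] [ 0.4568 -0.1841  0.07  ]
206 [184, 182, 180, 176, 130, 172, 188, 195, 193, 177, 229, 236, 237, 236, 195, 183, 185, 184, 178, 180, 180, 186, 222, 238, 232, 132] [ 0.4507 -0.1835  0.07  ]
[316.60733474 191.24118012]
[316.60733474 191.24118012]
```

```bash
python3 - <<'E'
from h import *
Y=rot(-.10);P=np.array([.466,-.1821,.20])
r.movel(P,Y,vel=.1);r.wait(.3);print(r.read_tool_pos(),r.read_contact_force())
r.movel([*P[:2],.125],vel=.08)
s=r.movel([*P[:2],.096],vel=.03,stop_force=6)
print(s,r.read_tool_pos(),r.read_contact_force(),r.read_ft_torque(),r.read_time_s())
c,i=shot("wrist","w4.png");c,s=shot("scene","s4.png");
cv2.imwrite("pics/v4.png",np.vstack([i[90:350,120:520,::-1],cv2.resize(s[160:260,340:500,::-1],(400,250),interpolation=cv2.INTER_CUBIC)]))
E
```

```text
[ 0.46600171 -0.18206487  0.20001328] [ 0.35853061 -0.35724898 -0.93715904]
True [ 0.46610929 -0.182282    0.10386373] [-0.70854306  0.11437347  6.90040083] [-0.10101081  0.30279962  0.02221022] 10.9
```

View pics/v4.png

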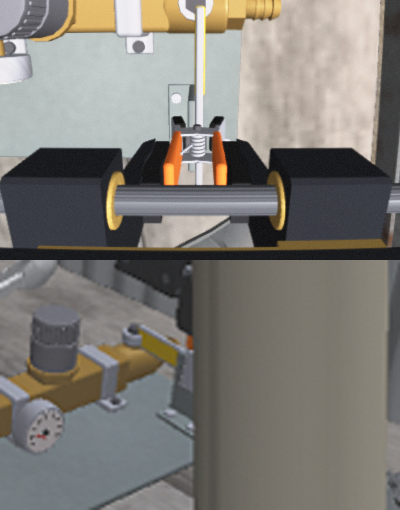

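w4 shows the jaws astride the lever and lug, with contact at the expected home height, so I release.

```bash
python3 - <<'E'
from h import *
fingers.gripper_to(.8,25);r.wait(.2);print(r.read_tool_pos(),r.read_contact_force(),r.read_finger_gap())
r.movel([.466,-.1821,.24],vel=.12)
r.move_ptp([.42,-.17,.28],rot(-.10));c,i=shot("wrist","w5.png");print(r.read_time_s())
m=proj(c,[.466,-.182,.13]);print(m,proj(c,[.568,.009,.108]))
# clip orange mask
h=cv2.cvtColor(i,cv2.COLOR_RGB2HSV)
k=((h[...,0]>6)&(h[...,0]<16)&(h[...,1]>190)&(h[...,2]>120)).astype(np.uint8);k[240:]=0
_,_,s,ce=cv2.connectedComponentsWithStats(k)
for a,b in zip(s[1:],ce[1:]):
    if a[4]>30: print(a,b,plane(c,*b,.13))
cv2.imwrite("pics/v5.png",cv2.resize(i[50:250,100:420,::-1],(800,500)))
E
```

```text
[ 0.4657246  -0.18186638  0.1035118 ] [0.6031005  0.19642183 0.00670636] 0.7992780137916528
13.6583
[322.90184804 141.04089422] [129.33857555  60.7301967 ]
[304 133   8  16  46] [306.82608696 141.15217391] [ 0.46752703 -0.1659216   0.13      ]
[332 133  12  18 194] [337.69587629 140.85051546] [ 0.46469566 -0.19680679  0.13      ]
```

View pics/v5.png

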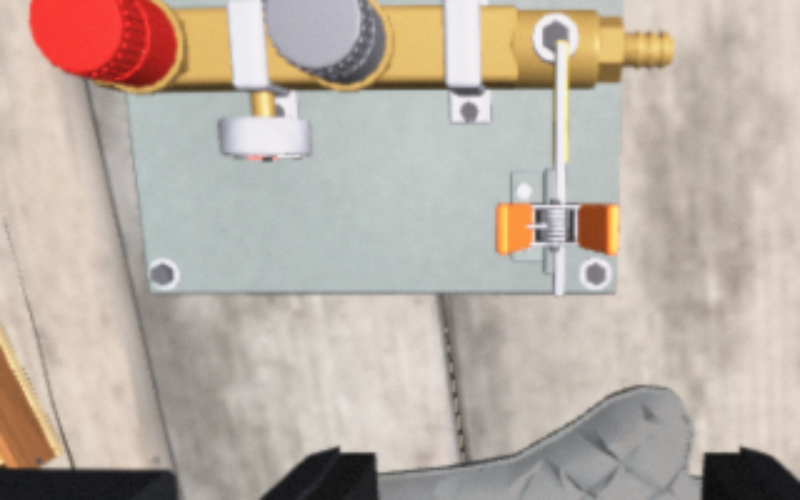

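v5 shows the clip astride the lever and lug with its tails spread, centred at the lug's middle, and the lever is still shut. Next is the red cap.

```bash
python3 - <<'E'
from h import *
y0=1.45;xd=np.array([np.cos(y0),np.sin(y0)])
C=np.array([.567,.008])
fingers.gripper_to(.8,40)
r.move_ptp([*(C-.066*xd),.22],rot(y0))
c,i=shot("wrist","w6.png")
h=cv2.cvtColor(i,cv2.COLOR_RGB2HSV)
k=(((h[...,0]<6)|(h[...,0]>174))&(h[...,1]>170)&(h[...,2]>90)).astype(np.uint8)
_,_,s,ce=cv2.connectedComponentsWithStats(k);a=1+s[1:,4].argmax()
C2=plane(c,*ce[a],.108)[:2];print(s[a],ce[a],C2,2*290*.0210/(c["eye"][2]-.108))
assert np.linalg.norm(C2-C)<.007
C=C2;np.save("C.npy",C)
r.movel([*C,.18],vel=.1)
print(r.movel([*C,.078],vel=.08,stop_force=8),r.read_tool_pos());b=r.read_contact_force()
fingers.gripper_to(.3,40);r.wait(.2)
print(r.read_finger_gap()*88,r.read_grasp_force(),b,r.read_contact_force(),r.read_ft_torque(),r.read_q().round(2))
r.move_ptp([*C,.0783],rot(y0+.1));r.wait(.1);print(r.read_contact_force(),r.read_ft_torque(),r.read_time_s())
E
```

```text
[ 295   96   47   48 1724] [318.13283063 119.56438515] [0.56987893 0.00893987] 47.184757971062886
False [0.57010246 0.00890099 0.07845351]
41.12868372115542 39.99997942684388 [-0.08279096 -0.38481994 -0.29122174] [-0.09189538 -0.28488532  0.46242173] [-0.02623672 -0.03151412 -0.04329502] [-0.19  0.58  1.47  0.    1.1  -0.07]
[-0.19450863 -0.40373724 -1.57025326] [-0.01944314 -0.08695689  0.0337717 ] 18.5083
```

```bash
python3 - <<'E'
from h import *
C=np.load("C.npy");y0=1.45
for a in np.arange(.2,2.01,.15):
    r.move_ptp([*C,.078+.0038*a],rot(y0+a));r.wait(.05)
    T=r.read_ft_torque();F=r.read_contact_force();print(round(a,2),F.round(1),T.round(3))
    if abs(T[2])>.35 or abs(F[2])>12: print("HARD");break
print(r.read_time_s())
E
```

```text
0.2 [ 0.5  0.1 -0.9] [-0.048 -0.112  0.019]
0.35 [ 0.4 -0.  -0.6] [-0.037 -0.097  0.021]
0.5 [-1.1 -0.6 -0.9] [ 0.033 -0.094 -0.005]
0.65 [ 0.1 -0.3 -0.6] [ 0.015 -0.133  0.005]
0.8 [ 1.  -0.4 -0.7] [-0.04  -0.116  0.023]
0.95 [ 0.3  0.1 -0.5] [-0.005 -0.121  0.014]
1.1 [-0.3 -0.9 -1.7] [-0.027 -0.157  0.047]
1.25 [-0.  -0.7 -1.3] [ 0.067 -0.168 -0.038]
1.4 [ 0.1  0.1 -0.9] [ 0.024 -0.1    0.055]
1.55 [ 1.2  0.1 -2. ] [ 0.034 -0.168 -0.017]
1.7 [ 0.8 -0.8 -1.8] [ 0.068 -0.116 -0.002]
1.85 [-0.1 -0.1 -0.9] [ 0.085 -0.172 -0.041]
2.0 [ 0.   0.1 -1.6] [ 0.078 -0.165  0.02 ]
22.6083
```

The cap yields anticlockwise. I lift it now.

```bash
python3 - <<'E'
from h import *
C=np.load("C.npy")
z=.078+.0076
s=r.movel([*C,z+.02],vel=.04,stop_force=10);print(s,r.read_contact_force())
if not s:
    r.movel([*C,.178],vel=.06);r.wait(.5)
    print(r.read_tool_pos(),r.read_finger_gap()*88,r.read_grasp_force(),r.read_contact_force(),r.read_joint_vel().round(4),r.read_time_s())
c,i=shot("scene","s7.png");cv2.imwrite("pics/v7.png",cv2.resize(i[110:300,220:520,::-1],(800,507)))
E
```

```text
False [-0.55926994 -0.31818247 -2.03237651]
[0.56987853 0.0089274  0.17801239] 41.135839335174495 39.9998520615469 [-0.78777371 -0.28920091 -1.1351279 ] [ 0.0004  0.0011 -0.002   0.0004  0.0001 -0.0016] 25.1167
```

View pics/v7.png

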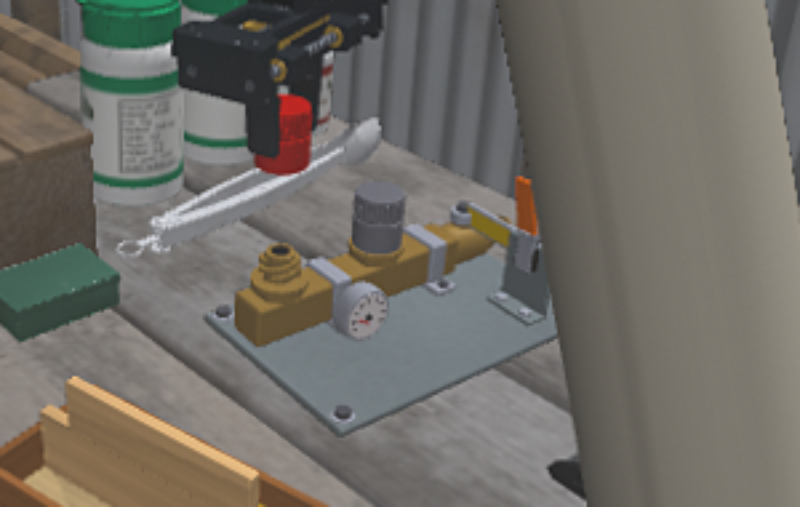

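The red cap is held upright at (283,135), above its bare outlet at (280,262). The grey cap is still seated and the clip is in place.

```bash
python3 -c "
from h import *
print(workorder.finish_job())"
```

```text
the job is handed in; nothing more can be done
None
```

I handed the job in at about 25 s of the 61 s allowed: the clip is locked over the lever and lug, and the red cap unscrewed anticlockwise without resistance (so I never tried it clockwise) and is held upright about 10 cm above its outlet; the pictures show the grey cap seated and the valve shut, but I didn't look at the tea again at the end, and no verdict came back.

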